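# Move the dopped stones to the bench rack in the same order

## Robot

A 6-joint arm with a two-finger parallel gripper is mounted at the origin on a cart in front of the work surface, level with it; the furniture and walls round the work are solid. World frame = base frame: x ahead of the robot, y to its left, z up, the work surface at z = 0. Lengths are in m, angles in rad, forces in N, time in s.
With the tool pointing down it reaches from about 0.35 to 0.975 m from the base axis. Payload 4.9 kg.
Tool frame: the origin (TCP) lies between the finger pads; the fingertips stand 22 mm ahead of it and the grasp point (between the pads) lies 3 mm ahead of it; z points along the fingers, y is the line along which they close (so a half turn about z gives the same grasp; the last joint's range is limited). The gripper opens to 85 mm and grips with 20 to 120 N. Pads are 22 mm wide; open, the fingers measure 114 mm over their backs; the gripper's body (76 mm by 85 mm) begins 54 mm behind the grasp point. The pads swing forward as they close: fully open they stand 13 mm farther back than shut.
Start: joints at [1.205, 0.053, 1.613, -0, 1.476, -0.119], TCP at [0.153, 0.606, 0.253] pointing down, gripper open.
Joint ranges: [-3.01, 3.01], [-1.01, 2.22], [0.06, 2.58], [-1.02, 4.17], [0.09, 2.62], [-3.14, 3.14]. Speed limits (rad/s): [2.57, 2.57, 3.14, 3.14, 3.14, 3.14].

## Interface

Orientations are given as a unit quaternion [x, y, z, w].
In Python, from rig import bot, get_image gives the robot as it stands.
- The arm moves only by the shell command python3 -m crank 'ROWS' [FORCE]. ROWS is JSON, a list of rows, each an object with "grip": the opening, from 0 (shut) to 1 (fully open); "slide": the shift along the tool's x, y, z scaled (see below), a list of three; "rotation": the turn, a rotation vector about the tool's x, y, z scaled (see below), a list of three. A call has 1 to 5 rows; each row shifts and turns the commanded pose from where the row before left it, along the tool's axes as they then stand; what a row does not reach is not made up. The controller multiplies each number of a shift by 30 mm and each number of a turn by 5 degrees. A row lasts 1/12 s, in which the tool goes at most 41.7 mm and 7.16 degrees, less where a joint would pass 70% of its speed; a pose out of reach is approached as far as the arm can. A call with a number of a shift or a turn outside -1 to 1 is refused whole. A call with a gripper value outside its range is refused whole. The fingers move at their own pace and stop on an object; FORCE is the grip in N (left out, the last holds). Time passes only in rows, so rows that do not move let the fingers close. It gives the time, the measured TCP pose, the force, the opening and the grip force at its end, in the units of the state.
- bot.read_state(): the state, without advancing time (a new reading comes with each control period).
- get_image(name): name is "scene" or "side" or "wrist"; returns a dict with "pixels" (480x640x3 uint8, blue, green, red), "depth" (480x640 float32, m along the optical axis (not along the pixel's ray), 0 where there is no reading), "intrinsics" (3x3 intrinsics, pixels), "R" (3x3) and "t" (3): a world point X has camera coordinates R X + t; the wrist camera has in their place "mount" (4x4, takes a point from camera to tool coordinates, whose origin is the TCP and whose axes are the flange's). Camera axes: x right, y down, z forward; pixel columns grow to the right and rows downward; lengths in m; the calibration is good to about 2 mm. A picture is of the moment at which its call begins: read the wrist's pose just before it.
- bot.job_done(): hands the job in; it is judged then, once.
The state is a dict: "clock": time; "joint_pos": joint angles; "qd": joint speeds; "tau": joint torques, N m; "position": TCP position; "tool_rot": TCP orientation; "wrist_force": force on the tool from outside, world axes, zero at the start; "ft_torque": the same for the moment, N m; "width": finger opening in m; "finger_force": force on a finger pad.
Only numpy, scipy, OpenCV 4.12 (cv2) and the standard library are available. Lean on these libraries where they do the work, as an engineer would, in place of code of your own. Each camera call takes 0.05 s, during which the arm holds its last target. There are 200 camera calls.

## Task

The wax has set: move the four dop sticks from the aluminium cooling rack to the wooden bench rack, one to a notch and in the same left-to-right order, because their place in the row is the only record of whose stone is whose. Lay every stick level in both rails with its stone overhanging the near side, towards the robot, and its tail towards the fence (some now lie the other way round), with neither the wax nor the little foot under the rod resting on a rail. Leave the loupe and the tin alone.

Things in the scene. Friction and masses are not known exactly. Their poses are not given: they have to be found in the camera images.
- dop_a: Dop stick, 122 mm: brown rod 9.2 mm thick, pink stone in red wax on one end. Origin: mid-length, 9 mm below the rod's centre line. y axis from stone to tail: stone and wax (to 18 mm across) y = -61 to -38 mm, balance point -10, tail end +61; small foot under the rod, 12 mm wide, down to the origin's level, y = +28 to +34. Starts with the stone towards the robot.
- dop_b: Dop stick, 130 mm: brown rod 9.2 mm thick, teal stone in red wax on one end. Origin: mid-length, 9 mm below the rod's centre line. y axis from stone to tail: stone and wax (to 18 mm across) y = -65 to -42 mm, balance point -10, tail end +65; small foot under the rod, 12 mm wide, down to the origin's level, y = +32 to +38. Starts with the stone away from the robot.
- dop_c: Dop stick, 138 mm: brown rod 9.2 mm thick, teal stone in red wax on one end. Origin: mid-length, 9 mm below the rod's centre line. y axis from stone to tail: stone and wax (to 18 mm across) y = -69 to -46 mm, balance point -10, tail end +69; small foot under the rod, 12 mm wide, down to the origin's level, y = +36 to +42. Starts with the stone towards the robot.
- dop_d: Dop stick, 122 mm: brown rod 9.2 mm thick, pink stone in red wax on one end. Origin: mid-length, 9 mm below the rod's centre line. y axis from stone to tail: stone and wax (to 18 mm across) y = -61 to -38 mm, balance point -10, tail end +61; small foot under the rod, 12 mm wide, down to the origin's level, y = +28 to +34. Starts with the stone away from the robot.
- cooling_rack: Aluminium rack, fixed on the tray; holds the four sticks at the start. Two notched rails 148 mm long, 4 mm thick, at x = -40 and +40 mm, tops 34 mm above its origin (centre of its underside, 4 mm above the table). 90-degree V notches 12 mm deep at y = +54, +18, -18, -54 mm; between the rails it is open down to the tray. x points away from the robot, y to its left.
- bench_rack: Light wooden rack, empty at first; rails, notches, origin and axes as the aluminium rack (rails 5 mm thick), plus a fence 30 mm tall at x = +63 to +69 mm. A seated rod's centre line is 28.5 mm above its origin. With the stick's origin at x = -12 mm (6 to 18 will do), stone to -x, neither wax nor foot meets a rail. Stands left or right of the aluminium rack, in line, 152 mm centre to centre.
- tray: Low grey tray, 150 x 320 mm, rim 12 mm high, floor 4 mm thick; both racks are fixed on it end to end. Origin: centre of its underside, on the table; y along its length to the robot's left, x away from the robot. Its yaw is between -0.32 and 0.06 rad.
- loupe: Bystander, to be left alone: folded black pocket loupe, 46 x 32 x 15 mm, in front of the tray. Origin: centre of its underside.
- polish_tin: Bystander, to be left alone: round flat screw tin, 62 mm across, 22 mm high, in front of the tray. Origin: centre of its underside.

How it is judged:
By the outcome, as a careful person would: the job done as asked, in the order asked, and still so for the second after the job is handed in, with the robot touching nothing.
It also fails if it takes over 96 s, if anything falls off the work surface, if the arm or the gripper's body presses on something with over 40 N, if the wrist force passes 120 N, or if a joint passes its speed limit or range.

## Working session

There is one attempt and no reset: what is moved stays moved. The work goes in short steps, Python scripts to look and compute and a shell command to move; the robot and the scene stay as the last step left them, time stands still between calls to the robot, and variables do not carry over. Pictures are saved under pics/ and viewed, at most 14 in all, crops included, and the job is handed in when it is done.

```bash
ls; mkdir -p pics
python3 - <<'E'
from rig import bot,get_image
import cv2,numpy as np
print(bot.read_state())
for n in ["scene","side","wrist"]:
    im=get_image(n); cv2.imwrite(f"pics/{n}0.png",im["pixels"]); np.savez(f"pics/{n}0.npz",**im)
    print(n,im["intrinsics"],im.get("R"),im.get("t"),im.get("mount"))
E
```

```text
pics
{'clock': 0.0, 'joint_pos': array([ 1.20501941e+00,  5.33534852e-02,  1.61429254e+00, -5.32488402e-07,
        1.47598261e+00, -1.19034806e-01]), 'qd': array([-0.0021927 ,  0.00090836,  0.00032823,  0.00110475,  0.0007386 ,
       -0.00013522]), 'tau': array([-4.30780165e-04, -3.93665814e+01, -3.70183575e+01, -2.80497972e-05,
        6.93685783e-03, -1.04534612e-05]), 'position': array([0.15246816, 0.60552656, 0.25206593]), 'tool_rot': array([ 1.23058245e-01,  9.92398928e-01, -9.88287481e-04, -2.44099013e-04]), 'wrist_force': array([-0.03978411, -0.65925766,  1.06547775]), 'ft_torque': array([ 0.03118597, -0.00352522, -0.02883072]), 'finger_force': 0.0, 'width': 0.08556409724286627}
scene [[621.02059696   0.         326.76513213]
 [  0.         621.02059696 242.65893788]
 [  0.           0.           1.        ]] [[ 0.61297737 -0.79003629  0.01007039]
 [-0.49505059 -0.39397356 -0.77440928]
 [ 0.6157789   0.46971001 -0.63260481]] [-0.5162368   0.14458567  0.73359974] None
side [[530.76387925   0.         318.1347798 ]
 [  0.         530.76387925 240.63371046]
 [  0.           0.           1.        ]] [[-0.94173156 -0.33613663 -0.01240278]
 [-0.11260088  0.34978296 -0.93003921]
 [ 0.31695852 -0.87445071 -0.36725093]] [0.33789944 0.1932076  0.45503655] None
wrist [[385.57132424   0.         322.78842819]
 [  0.         385.57132424 239.55909492]
 [  0.           0.           1.        ]] None None [[ 1.38164325e-04 -9.63770930e-01 -2.66731279e-01  6.78892131e-02]
 [ 9.99999984e-01  1.03789638e-04  1.42971187e-04  8.00192873e-04]
 [-1.10107531e-04 -2.66731295e-01  9.63770929e-01 -1.20338540e-01]
 [ 0.00000000e+00  0.00000000e+00  0.00000000e+00  1.00000000e+00]]
```

View pics/scene0.png

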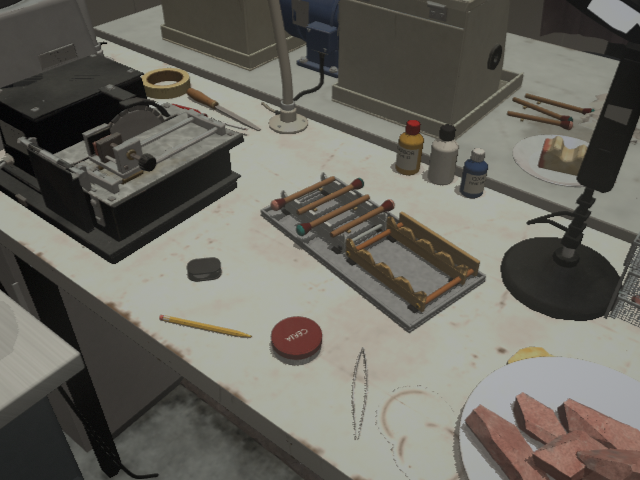

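View pics/side0.png

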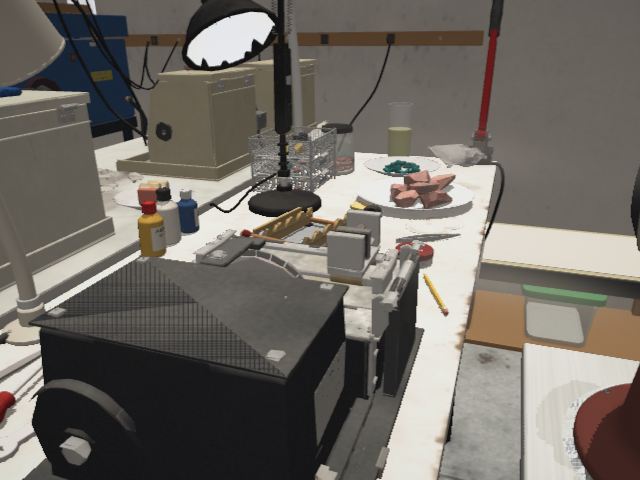

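The scene view shows the tray with left corner near (262,212), near corner (408,325) and right corner (484,275). The aluminium rack with four sticks is on the left and the wooden rack is empty on the right, with its fence at the far side. The loupe is at (204,268) and the tin at (297,338). The side view is mostly blocked by the black machine.

```bash
cat > h.py <<'E'
import numpy as np,cv2
from scipy.spatial.transform import Rotation as Ro
from rig import bot,get_image
def ray(im,uv,T=None):
    """origin, directions in world"""
    uv=np.atleast_2d(uv).astype(float)
    d=np.c_[uv,np.ones(len(uv))]@np.linalg.inv(im["intrinsics"]).T
    if "R" in im: R,t=im["R"],im["t"]; return -R.T@t, d@R
    M=T@im["mount"]; return M[:3,3], d@M[:3,:3].T
def plane(im,uv,z,T=None):
    o,d=ray(im,uv,T); return o+d*((z-o[2])/d[:,2])[:,None]
def dep(im,uv,T=None):
    uv=np.atleast_2d(uv); o,d=ray(im,uv,T)
    return o+d*im["depth"][uv[:,1].astype(int),uv[:,0].astype(int)][:,None]
def pose(s):
    T=np.eye(4);T[:3,:3]=Ro.from_quat(s["tool_rot"]).as_matrix();T[:3,3]=s["position"];return T
def wrist(name):
    s=bot.read_state();T=pose(s);im=dict(get_image("wrist"));im["T"]=T
    cv2.imwrite(f"pics/{name}.png",im["pixels"]);np.savez(f"pics/{name}.npz",**im);return im
def load(n): return dict(np.load(f"pics/{n}.npz",allow_pickle=True))
def todo(target,yaw_dir=None,T=None):
    """rows for going to a world target with tool down and tool y along yaw_dir (world angle mod pi)"""
    T=pose(bot.read_state()) if T is None else T
    loc=T[:3,:3].T@(np.array(target)-T[:3,3])
    print("tcp",T[:3,3].round(4),"ty",np.degrees(np.arctan2(T[1,1],T[0,1])).round(2),"tx",np.degrees(np.arctan2(T[1,0],T[0,0])).round(2),"tilt",T[:2,2].round(4))
    print("slide units total",(loc/0.03).round(3))
    if yaw_dir is not None:
        c=np.degrees(np.arctan2(T[1,1],T[0,1])); d=(yaw_dir-c+90)%180-90
        print("world yaw change deg",round(d,2),"-> tool z rot units",round(-d/5,3))
E
python3 - <<'E'
from h import *
im=load("scene0"); 
for k in ["R"]: pass
im={k:im[k] for k in im if im[k].dtype!=object}
print(plane(im,[[262,212],[408,325],[484,275]],0.012).round(3), plane(im,[[204,268],[297,338]],0.02).round(3))
print(dep(im,[[262,212],[408,323],[482,276],[297,338],[204,268],[330,188],[340,188],[363,203]]).round(3))
d=load("wrist0");print(d.keys())
E
```

```text
[[ 0.487 -0.149  0.012]
 [ 0.425 -0.452  0.012]
 [ 0.569 -0.484  0.012]] [[ 0.336 -0.182  0.02 ]
 [ 0.317 -0.362  0.02 ]]
[[ 0.49  -0.146  0.009]
 [ 0.427 -0.451  0.013]
 [ 0.564 -0.483  0.013]
 [ 0.317 -0.362  0.021]
 [ 0.338 -0.179  0.017]
 [ 0.591 -0.201  0.023]
 [ 0.587 -0.224  0.035]
 [ 0.574 -0.277  0.038]]
dict_keys(['pixels', 'depth', 'intrinsics', 'mount'])
```

View pics/wrist0.png

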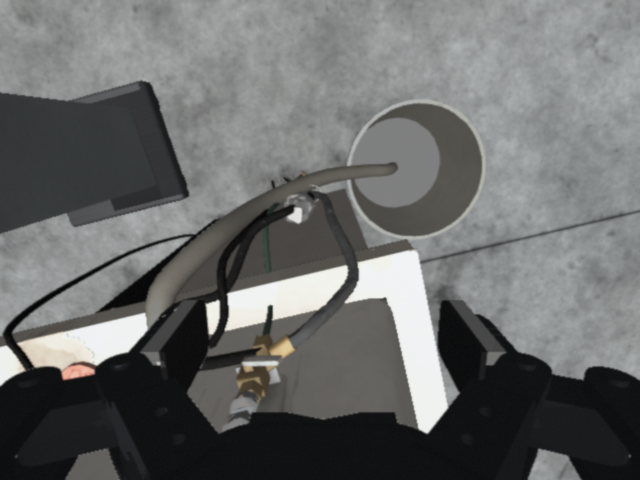

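Run:
```python
from h import *
for n in ["scene0","side0"]:
    im=load(n)
    vv,uu=np.mgrid[0:480:3,0:640:3];uv=np.c_[uu.ravel(),vv.ravel()]
    P=dep(im,uv);P=P[im["depth"][uv[:,1],uv[:,0]]>0]
    P=P[(np.hypot(P[:,0],P[:,1])<1.1)&(P[:,2]>0.06)&(P[:,0]>-.1)]
    g={}
    for p in P:
        k=(round(p[0]//.06*.06,2),round(p[1]//.06*.06,2));g.setdefault(k,[]).append(p[2])
    print(n);print({k:(round(max(v),2),len(v)) for k,v in sorted(g.items()) if len(v)>2})
```

```text
scene0
{(np.float64(0.24), np.float64(-0.12)): (np.float64(0.14), 100), (np.float64(0.24), np.float64(-0.06)): (np.float64(0.16), 281), (np.float64(0.24), np.float64(0.0)): (np.float64(0.16), 154), (np.float64(0.24), np.float64(0.06)): (np.float64(0.17), 31), (np.float64(0.24), np.float64(0.12)): (np.float64(0.17), 76), (np.float64(0.24), np.float64(0.18)): (np.float64(0.14), 44), (np.float64(0.3), np.float64(-0.78)): (np.float64(0.06), 5), (np.float64(0.3), np.float64(-0.12)): (np.float64(0.18), 306), (np.float64(0.3), np.float64(-0.06)): (np.float64(0.18), 155), (np.float64(0.3), np.float64(0.0)): (np.float64(0.12), 33), (np.float64(0.3), np.float64(0.06)): (np.float64(0.18), 260), (np.float64(0.3), np.float64(0.12)): (np.float64(0.17), 129), (np.float64(0.3), np.float64(0.18)): (np.float64(0.18), 47), (np.float64(0.36), np.float64(-0.78)): (np.float64(0.06), 3), (np.float64(0.36), np.float64(-0.12)): (np.float64(0.13), 181), (np.float64(0.36), np.float64(-0.06)): (np.float64(0.13), 46), (np.float64(0.36), np.float64(0.0)): (np.float64(0.17), 110), (np.float64(0.36), np.float64(0.0
[... 7694 characters left out ...]
.33), 10), (np.float64(0.78), np.float64(-0.24)): (np.float64(0.25), 7), (np.float64(0.84), np.float64(-0.72)): (np.float64(0.26), 106), (np.float64(0.84), np.float64(-0.48)): (np.float64(0.06), 6), (np.float64(0.84), np.float64(-0.3)): (np.float64(0.26), 166), (np.float64(0.84), np.float64(-0.24)): (np.float64(0.26), 415), (np.float64(0.84), np.float64(-0.18)): (np.float64(0.26), 514), (np.float64(0.84), np.float64(-0.12)): (np.float64(0.26), 325), (np.float64(0.84), np.float64(-0.06)): (np.float64(0.08), 9), (np.float64(0.9), np.float64(-0.24)): (np.float64(0.28), 21), (np.float64(0.9), np.float64(-0.18)): (np.float64(0.28), 19), (np.float64(0.96), np.float64(-0.3)): (np.float64(0.26), 4)}
```

```bash
python3 -m crank '[{"grip":1,"slide":[0,0,-1],"rotation":[0,0,0]},{"grip":1,"slide":[0,0,-1],"rotation":[0,0,0]},{"grip":1,"slide":[0,0,-1],"rotation":[0,0,0]},{"grip":1,"slide":[-0.94,-0.65,-0.6],"rotation":[0,0,0]},{"grip":1,"slide":[-0.94,-0.65,0],"rotation":[0,0,0]}]'
python3 -m crank '[{"grip":1,"slide":[-0.94,-0.65,0],"rotation":[0,0,0]},{"grip":1,"slide":[-0.94,-0.65,0],"rotation":[0,0,0]},{"grip":1,"slide":[-0.94,-0.65,0],"rotation":[0,0,0]},{"grip":1,"slide":[-0.94,-0.65,0],"rotation":[0,0,0]},{"grip":1,"slide":[-0.94,-0.65,0],"rotation":[0,0,0]}]'
python3 -m crank '[{"grip":1,"slide":[-0.94,-0.65,0],"rotation":[0,0,0]},{"grip":1,"slide":[-0.94,-0.65,0],"rotation":[0,0,0]},{"grip":1,"slide":[-0.94,-0.65,0],"rotation":[0,0,0]},{"grip":1,"slide":[-0.68,-0.99,0],"rotation":[0,0,0]},{"grip":1,"slide":[-0.68,-0.99,0],"rotation":[0,0,0]}]'
```

```text
clock: 0.57
position: [0.1981, 0.5558, 0.3671]
tool_rot: [0.122, 0.993, 0.004, 0.001]
wrist_force: [0.3, 0.2, 0.9]
width: 0.0855
finger_force: 0.0
clock: 0.98
position: [0.3114, 0.424, 0.361]
tool_rot: [0.123, 0.992, -0.0, -0.0]
wrist_force: [0.5, 0.5, -0.0]
width: 0.0852
finger_force: 0.0
clock: 1.4
position: [0.4041, 0.2789, 0.3607]
tool_rot: [0.123, 0.992, -0.0, -0.0]
wrist_force: [0.6, -0.0, 0.4]
width: 0.0853
finger_force: 0.0
```

```bash
python3 -m crank '[{"grip":1,"slide":[-0.68,-0.99,0],"rotation":[0,0,0]},{"grip":1,"slide":[-0.68,-0.99,0],"rotation":[0,0,0]},{"grip":1,"slide":[-0.68,-0.99,0],"rotation":[0,0,0]},{"grip":1,"slide":[-0.68,-0.99,0],"rotation":[0,0,0]},{"grip":1,"slide":[-0.68,-0.99,0],"rotation":[0,0,0]}]'
python3 -m crank '[{"grip":1,"slide":[-0.24,-0.97,0],"rotation":[0,0,0]},{"grip":1,"slide":[-0.24,-0.97,0],"rotation":[0,0,0]},{"grip":1,"slide":[-0.24,-0.97,0],"rotation":[0,0,0]},{"grip":1,"slide":[-0.24,-0.97,0],"rotation":[0,0,0]},{"grip":1,"slide":[-0.24,-0.97,0],"rotation":[0,0,0]}]'
python3 -m crank '[{"grip":1,"slide":[-0.24,-0.97,0],"rotation":[0,0,0]},{"grip":1,"slide":[-0.24,-0.97,0],"rotation":[0,0,0]},{"grip":1,"slide":[-0.24,-0.97,0.3],"rotation":[0,0,0]},{"grip":1,"slide":[-0.24,-0.97,1],"rotation":[0,0,0]},{"grip":1,"slide":[-0.24,-0.97,1],"rotation":[0,0,0]}]'
python3 -m crank '[{"grip":1,"slide":[-0.24,-0.97,1],"rotation":[0,0,0]},{"grip":1,"slide":[-0.24,-0.97,0.5],"rotation":[0,0,0]},{"grip":1,"slide":[0,0,0],"rotation":[0,0,0]},{"grip":1,"slide":[0,0,0],"rotation":[0,0,0]},{"grip":1,"slide":[0,0,0],"rotation":[0,0,0]}]'
python3 - <<'E'
from h import *
im=wrist("w1"); print(im["T"].round(4))
cv2.imwrite("pics/w1.png",cv2.resize(im["pixels"],(800,600),interpolation=cv2.INTER_CUBIC))
E
```

```text
clock: 1.82
position: [0.4663, 0.1099, 0.3611]
tool_rot: [0.123, 0.992, 0.0, 0.0]
wrist_force: [0.8, 0.5, -0.6]
width: 0.0856
finger_force: 0.0
clock: 2.23
position: [0.4651, -0.0398, 0.361]
tool_rot: [0.123, 0.992, 0.0, -0.0]
wrist_force: [0.5, -0.1, 0.1]
width: 0.0856
finger_force: 0.0
clock: 2.65
position: [0.4653, -0.1891, 0.2943]
tool_rot: [0.123, 0.992, -0.001, 0.002]
wrist_force: [0.3, 0.2, -0.7]
width: 0.0853
finger_force: 0.0
clock: 3.07
position: [0.4648, -0.2463, 0.2494]
tool_rot: [0.123, 0.992, 0.0, 0.0]
wrist_force: [0.6, -1.5, 0.7]
width: 0.0859
finger_force: 0.0
[[-9.697e-01  2.445e-01  5.000e-04  4.648e-01]
 [ 2.445e-01  9.697e-01  2.000e-04 -2.463e-01]
 [-4.000e-04  3.000e-04 -1.000e+00  2.494e-01]
 [ 0.000e+00  0.000e+00  0.000e+00  1.000e+00]]
```

View pics/w1.png

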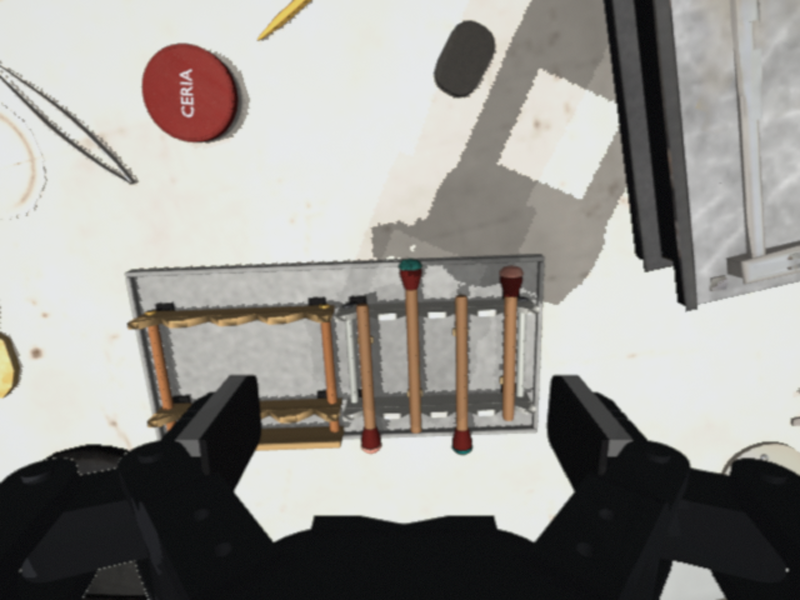

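View w1 (800x600, up = towards the robot, right = robot's left) shows the sticks left to right. a (pink, near) is at x≈510, b (teal, far) at 461, c (teal, near) at 412 and d (pink, far) at 366. The bench rack rails are at y≈318 and 412, with the fence at y≈440. I'll take a second wrist view, shifted.

```bash
python3 -m crank '[{"grip":1,"slide":[0.3,-0.9,0],"rotation":[0,0,0]},{"grip":1,"slide":[0.3,-0.9,0],"rotation":[0,0,0]},{"grip":1,"slide":[0.3,-0.9,0],"rotation":[0,0,0]},{"grip":1,"slide":[0,0,0],"rotation":[0,0,0]},{"grip":1,"slide":[0,0,0],"rotation":[0,0,0]}]'
cat > meas.py <<'E'
from h import *
def sticks(im,hz=0.0325):
    """brown/wax mask on cooling rack region -> per stick image line + ends"""
    hsv=cv2.cvtColor(im["pixels"],cv2.COLOR_BGR2HSV); h,s,v=cv2.split(hsv)
    rod=((h<16)|(h>172))&(s>85)&(v>40)
    teal=(h>75)&(h<100)&(s>80)
    return (rod.astype(np.uint8)*255),(teal.astype(np.uint8)*255)
if __name__=="__main__":
    for n in ["w1","w2"]:
        im=load(n); rod,teal=sticks(im)
        nn,lab,st,c=cv2.connectedComponentsWithStats(rod)
        for i in range(1,nn):
            if st[i,4]<150: continue
            uv=np.argwhere(lab==i)[:,::-1]
            P=plane(im,uv,0.0325,im["T"]); 
            if not(0.42<P[:,0].mean()<0.66 and -.5<P[:,1].mean()<-.12): continue
            m,(w,l),a=cv2.minAreaRect(P[:,:2].astype(np.float32)*1000)
            print(n,st[i],P.mean(0).round(4),np.round([*m,w,l,a],1))
E
python3 - <<'E'
from h import *
im=wrist("w2"); print(im["T"].round(4))
E
python3 meas.py
```

```text
clock: 3.53
position: [0.4191, -0.3186, 0.2505]
tool_rot: [0.123, 0.992, -0.001, 0.001]
wrist_force: [0.0, 0.1, 0.3]
width: 0.0853
finger_force: 0.0
[[-9.695e-01  2.449e-01  2.200e-03  4.191e-01]
 [ 2.449e-01  9.695e-01 -1.500e-03 -3.186e-01]
 [-2.500e-03 -9.000e-04 -1.000e+00  2.505e-01]
 [ 0.000e+00  0.000e+00  0.000e+00  1.000e+00]]
w1 [ 401  214   17  122 1239] [ 0.5378 -0.1827  0.0325] [ 544.6 -182.9   14.3  120.6   79. ]
w1 [ 320  216   17  130 1193] [ 0.5266 -0.2538  0.0325] [ 532.6 -257.1   14.3  129.4   76.4]
w1 [ 363  236   14  124 1175] [ 0.5597 -0.224   0.0325] [ 558.8 -223.1   12.9  126.6   77.5]
w1 [ 285  243   19  119 1158] [ 0.5462 -0.2948  0.0325] [ 545.5 -293.5   13.2  122.2   76.9]
w1 [257 257  14  67 523] [ 0.525  -0.3187  0.0325] [ 524.5 -319.4    9.5   67.1   79. ]
w1 [118 260  22  69 588] [ 0.4969 -0.443   0.0325] [ 497.6 -442.6   10.2   69.5   77.2]
w2 [485 241  20  84 882] [ 0.5184 -0.1787  0.0325] [ 526.  -178.5   15.7   84.    80.8]
w2 [ 409  245   17  124 1135] [ 0.527  -0.2541  0.0325] [ 534.  -253.6   14.6  129.4   79.7]
w2 [449 263  12  37 339] [ 0.5141 -0.2146  0.0325] [ 514.4 -214.5    9.5   36.3   77.3]
w2 [ 371  270   14  114 1070] [ 0.5469 -0.295   0.0325] [ 545.4 -295.1   13.1  122.3   78.3]
w2 [340 284  11  63 463] [ 0.5241 -0.3226  0.0325] [ 523.6 -323.4    9.8   65.9   79. ]
w2 [206 287  16  64 496] [ 0.4964 -0.4467  0.0325] [ 496.5 -446.3    9.3   67.1   76.9]
```

Run:
```python
from h import *
im=cv2.imread("pics/w2.png"); cv2.imwrite("pics/w2c.png",cv2.resize(im[205:405,180:447],None,fx=2.99,fy=3,interpolation=cv2.INTER_CUBIC))
```

```text
(no output)
```

View pics/w2c.png

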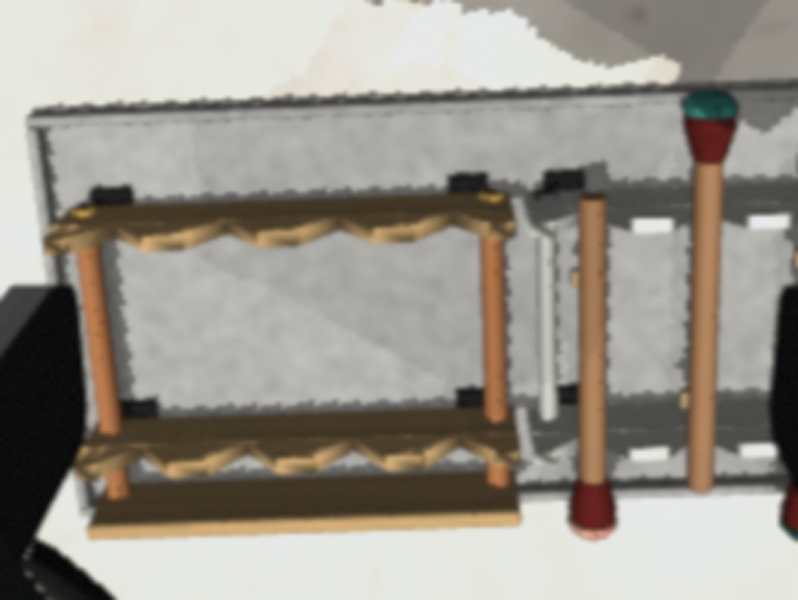

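View w2c shows the bench rack clearly. The near rail's light zigzag top is at crop y≈235, with crests at x≈170, 290 and 400. The far rail is at y≈460 and the fence at y≈525. The rack's notches are all empty.

```bash
cat > meas2.py <<'E'
from h import *
def rods(n,z):
    im=load(n);hsv=cv2.cvtColor(im["pixels"],cv2.COLOR_BGR2HSV);h,s,v=[c.astype(int) for c in cv2.split(hsv)]
    brown=((h>=6)&(h<16)&(s>85)&(v>60)).astype(np.uint8)
    wax=(((h<5)|(h>172))&(s>110)&(v>30)).astype(np.uint8)
    out=[]
    nn,lab,st,c=cv2.connectedComponentsWithStats(brown)
    for i in range(1,nn):
        if st[i,4]<250: continue
        uv=np.argwhere(lab==i)[:,::-1]; P=plane(im,uv,z,im["T"])[:,:2]*1000
        if not(420<P[:,0].mean()<660 and -470<P[:,1].mean()<-120): continue
        f=cv2.fitLine(P.astype(np.float32),cv2.DIST_HUBER,0,.1,.1).ravel()
        d=f[:2]*np.sign(f[0]); p=f[2:]; t=(P-p)@d; t0,t1=np.percentile(t,[.5,99.5])
        dd=im["depth"][uv[:,1],uv[:,0]]; D=dep(im,uv,im["T"]); 
        out.append((p+d*t0,p+d*t1,np.degrees(np.arctan2(d[1],d[0])),np.median(D[dd>0,2])*1000))
    return out
if __name__=="__main__":
    for n in ["w1","w2"]:
        for z in (.0325,.034):
            for r in rods(n,z): print(n,z,[np.round(x,1) for x in r], round(np.linalg.norm(r[1]-r[0]),1))
        im=load(n);hsv=cv2.cvtColor(im["pixels"],cv2.COLOR_BGR2HSV);h,s,v=[c.astype(int) for c in cv2.split(hsv)]
        m=(h>10)&(h<25)&(s>70)&(v>95); uv=np.argwhere(m)[:,::-1]; D=dep(im,uv,im["T"])
        k=(D[:,2]>.022)&(D[:,2]<.05)&(D[:,0]>.43)&(D[:,0]<.62)&(D[:,1]<-.3)&(D[:,1]>-.5)
        a=np.radians(-12); R=np.array([[np.cos(a),np.sin(a)],[-np.sin(a),np.cos(a)]])
        Q=(D[k,:2]-[.513,-.391])@R.T*1000
        H,xe=np.histogram(Q[:,0],bins=np.arange(-60,80,4)); print(n,"x hist",dict(zip(xe.astype(int),H)))
        for x0 in (-40,40):
            q=Q[abs(Q[:,0]-x0)<10]; z=D[k,2][abs(Q[:,0]-x0)<10]*1000
            print(x0,[(int(y),round(np.median(z[(q[:,1]>=y)&(q[:,1]<y+6)]),1),round(np.median(q[(q[:,1]>=y)&(q[:,1]<y+6),0]),1)) for y in range(-84,84,6) if ((q[:,1]>=y)&(q[:,1]<y+6)).sum()>2])
E
python3 meas2.py
```

```text
w1 0.0325 [array([ 484.2, -244.6]), array([ 596.2, -269. ]), np.float32(-12.3), np.float64(35.9)] 114.6
w1 0.0325 [array([ 497.7, -210.5]), array([ 604. , -233.6]), np.float32(-12.3), np.float64(35.9)] 108.8
w1 0.0325 [array([ 506.4, -176.1]), array([ 603.2, -196.7]), np.float32(-12.0), np.float64(35.8)] 98.9
w1 0.0325 [array([ 486.5, -282.2]), array([ 585.4, -302.9]), np.float32(-11.8), np.float64(35.8)] 101.0
w1 0.0325 [array([ 491.9, -311.6]), array([ 557.3, -325.8]), np.float32(-12.2), np.float64(17.8)] 66.9
w1 0.0325 [array([ 463.5, -436. ]), array([ 530.5, -450.4]), np.float32(-12.1), np.float64(17.6)] 68.5
w1 0.034 [array([ 483.9, -244.4]), array([ 595.3, -268.8]), np.float32(-12.4), np.float64(35.9)] 114.1
w1 0.034 [array([ 497.3, -210.6]), array([ 603.1, -233.6]), np.float32(-12.3), np.float64(35.9)] 108.3
w1 0.034 [array([ 505.9, -176.3]), array([ 602.2, -196.8]), np.float32(-12.0), np.float64(35.8)] 98.5
w1 0.034 [array([ 486.1, -281.9]), array([ 584.5, -302.5]), np.float32(-11.8), np.float64(35.8)] 100.6
w1 0.034 [array([ 491.5, -311.3]), array([ 556.6, -325.3]), np.float
[... 6415 characters left out ...]
64(31.4), np.float64(38.6)), (-18, np.float64(27.7), np.float64(38.5)), (-12, np.float64(31.7), np.float64(38.8)), (-6, np.float64(37.0), np.float64(39.0)), (0, np.float64(37.4), np.float64(38.5)), (6, np.float64(35.9), np.float64(37.9)), (12, np.float64(31.1), np.float64(38.1)), (18, np.float64(27.0), np.float64(39.8)), (24, np.float64(32.2), np.float64(39.3)), (30, np.float64(37.0), np.float64(39.4)), (36, np.float64(37.4), np.float64(38.3)), (42, np.float64(35.9), np.float64(38.1)), (48, np.float64(31.0), np.float64(38.4)), (54, np.float64(27.2), np.float64(39.7)), (60, np.float64(32.1), np.float64(39.1)), (66, np.float64(36.7), np.float64(39.1)), (72, np.float64(37.3), np.float64(38.7))]
```

```bash
cat >> h.py <<'E'
YAW=np.radians(-12); EX=np.array([np.cos(YAW),np.sin(YAW)]); EY=np.array([-np.sin(YAW),np.cos(YAW)])
BENCH=np.array([.5124,-.3878]); COOL=BENCH+.152*EY
def rk(c,x,y,z): return [*(c+EX*x/1000+EY*y/1000),z]
E
python3 -m crank '[{"grip":0.26,"slide":[0,0,0],"rotation":[0,0,1]},{"grip":0.26,"slide":[0,0,0],"rotation":[0,0,1]},{"grip":0.26,"slide":[0,0,0],"rotation":[0,0,1]},{"grip":0.26,"slide":[0,0,0],"rotation":[0,0,1]},{"grip":0.26,"slide":[0,0,0],"rotation":[0,0,1]}]' 20 | head -2
python3 -m crank '[{"grip":0.26,"slide":[0,0,0],"rotation":[0,0,1]},{"grip":0.26,"slide":[0,0,0],"rotation":[0,0,1]},{"grip":0.26,"slide":[0,0,0],"rotation":[0,0,1]},{"grip":0.26,"slide":[0,0,0],"rotation":[0,0,1]},{"grip":0.26,"slide":[0,0,0],"rotation":[0,0,1]}]' | head -2
python3 -m crank '[{"grip":0.26,"slide":[0,0,0],"rotation":[0,0,1]},{"grip":0.26,"slide":[0,0,0],"rotation":[0,0,1]},{"grip":0.26,"slide":[0,0,0],"rotation":[0,0,1]},{"grip":0.26,"slide":[0,0,0],"rotation":[0,0,1]},{"grip":0.26,"slide":[0,0,0],"rotation":[0,0,1]}]' | head -2
python3 -m crank '[{"grip":0.26,"slide":[0,0,0],"rotation":[0,0,1]},{"grip":0.26,"slide":[0,0,0],"rotation":[0,0,1]},{"grip":0.26,"slide":[0,0,0],"rotation":[0,0,1]},{"grip":0.26,"slide":[0,0,0],"rotation":[0,0,1]},{"grip":0.26,"slide":[0,0,0],"rotation":[0,0,1]}]' | head -2
python3 -m crank '[{"grip":0.26,"slide":[0,0,0],"rotation":[0,0,1]},{"grip":0.26,"slide":[0,0,0],"rotation":[0,0,1]},{"grip":0.26,"slide":[0,0,0],"rotation":[0,0,1]},{"grip":0.26,"slide":[0,0,0],"rotation":[0,0,1]},{"grip":0.26,"slide":[0,0,0],"rotation":[0,0,1]}]' | head -2
python3 -m crank '[{"grip":0.26,"slide":[0,0,0],"rotation":[0,0,1]},{"grip":0.26,"slide":[0,0,0],"rotation":[0,0,1]},{"grip":0.26,"slide":[0,0,0],"rotation":[0,0,1]},{"grip":0.26,"slide":[0,0,0],"rotation":[0,0,1]},{"grip":0.26,"slide":[0,0,0],"rotation":[0,0,1]}]' | head -2
python3 -m crank '[{"grip":0.26,"slide":[0,0,0],"rotation":[0,0,1]},{"grip":0.26,"slide":[0,0,0],"rotation":[0,0,1]},{"grip":0.26,"slide":[0,0,0],"rotation":[0,0,1]},{"grip":0.26,"slide":[0,0,0],"rotation":[0,0,1]},{"grip":0.26,"slide":[0,0,0],"rotation":[0,0,1]}]' | head -2
python3 -m crank '[{"grip":0.26,"slide":[0,0,0],"rotation":[0,0,0.56]},{"grip":0.26,"slide":[0,0,0],"rotation":[0,0,0]},{"grip":0.26,"slide":[0,0,0],"rotation":[0,0,0]},{"grip":0.26,"slide":[0,0,0],"rotation":[0,0,0]}]'
python3 - <<'E'
from h import *
todo(rk(COOL,-16,54,.104),-102)
print(bot.read_state()["joint_pos"].round(2))
im=load("w1");vv,uu=np.mgrid[0:480:2,0:640:2];uv=np.c_[uu.ravel(),vv.ravel()];D=dep(im,uv,im["T"])
L=np.c_[(D[:,:2]-COOL)@EX,(D[:,:2]-COOL)@EY,D[:,2]]*1000
k=(abs(L[:,0])<35)&(abs(L[:,1])>58)&(abs(L[:,1])<80)&(L[:,2]>8)&(L[:,2]<60); print("cool bar",np.percentile(L[k],[2,50,98],axis=0).round(1))
k=(D[:,1]>-.16)&(D[:,1]<0.1)&(D[:,0]>.44)&(D[:,2]>.03)&(D[:,2]<.2); print("machine",D[k].min(0).round(3),D[k].max(0).round(3))
E
```

```text
clock: 4.0
position: [0.4198, -0.317, 0.2496]
clock: 4.42
position: [0.4199, -0.317, 0.2496]
clock: 4.83
position: [0.4199, -0.317, 0.2496]
clock: 5.25
position: [0.4199, -0.317, 0.2496]
clock: 5.67
position: [0.4199, -0.317, 0.2496]
clock: 6.08
position: [0.4198, -0.317, 0.2496]
clock: 6.5
position: [0.4198, -0.317, 0.2496]
clock: 6.83
position: [0.4193, -0.3178, 0.2492]
tool_rot: [0.995, -0.103, 0.0, 0.0]
wrist_force: [-0.3, -0.1, 0.0]
width: 0.0224
finger_force: 0.0
tcp [ 0.4193 -0.3178  0.2492] ty -101.8 tx -11.8 tilt [ 0.0005 -0.0003]
slide units total [ 3.005 -5.219  4.842]
world yaw change deg -0.2 -> tool z rot units 0.041
[-0.79 -0.18  1.85  0.    1.48  0.99]
cool bar [[-30.8 -69.9   9.1]
 [ -0.   63.8  16.9]
 [ 33.5  79.9  34.1]]
machine [ 0.44  -0.16   0.036] [ 0.519 -0.034  0.137]
```

```bash
python3 -m crank '[{"grip":0.26,"slide":[0.5,-0.87,0.3],"rotation":[0,0,0.04]},{"grip":0.26,"slide":[0.5,-0.87,0.5],"rotation":[0,0,0]},{"grip":0.26,"slide":[0.5,-0.87,0.5],"rotation":[0,0,0]},{"grip":0.26,"slide":[0.5,-0.87,0.5],"rotation":[0,0,0]},{"grip":0.26,"slide":[0.5,-0.87,0.5],"rotation":[0,0,0]}]' | head -2
python3 -m crank '[{"grip":0.26,"slide":[0.5,-0.87,0.5],"rotation":[0,0,0]},{"grip":0.26,"slide":[0,0,1],"rotation":[0,0,0]},{"grip":0.26,"slide":[0,0,1],"rotation":[0,0,0]},{"grip":0.26,"slide":[0,0,0],"rotation":[0,0,0]},{"grip":0.26,"slide":[0,0,0],"rotation":[0,0,0]}]'
python3 - <<'E'
from h import *
todo(rk(COOL,-16,54,.044),-102)
im=wrist("w3")
E
```

```text
clock: 7.25
position: [0.5204, -0.2052, 0.1796]
clock: 7.67
position: [0.5383, -0.1833, 0.1031]
tool_rot: [0.994, -0.105, -0.002, -0.001]
wrist_force: [0.3, 0.0, 0.2]
width: 0.0223
finger_force: 0.0
tcp [ 0.5383 -0.1833  0.1031] ty -102.08 tx -12.08 tilt [-0.0041  0.0021]
slide units total [ 0.049 -0.016  1.971]
world yaw change deg 0.08 -> tool z rot units -0.017
```

View pics/w3.png

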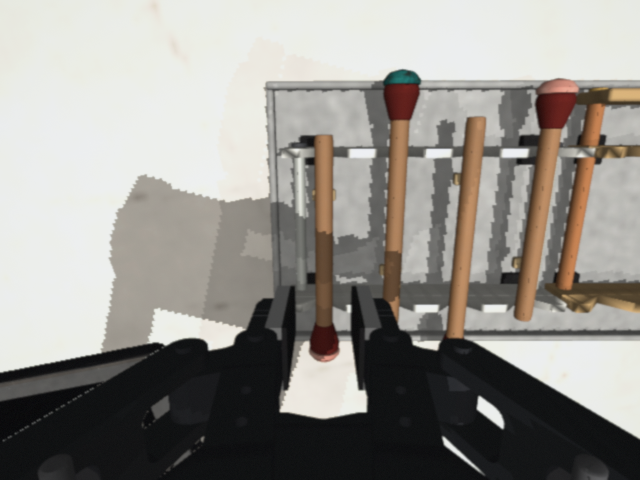

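Picture w3, from the far side, shows stick a (x≈323) midway between the fingertips (x≈293 and 358), with its neighbours clear. I'll descend, grip and lift.

```bash
python3 -m crank '[{"grip":0.26,"slide":[0.03,0,0.6],"rotation":[0,0,0]},{"grip":0.26,"slide":[0,0,0.6],"rotation":[0,0,0]},{"grip":0.26,"slide":[0,0,0.5],"rotation":[0,0,0]},{"grip":0.26,"slide":[0,0,0.28],"rotation":[0,0,0]},{"grip":0.26,"slide":[0,0,0],"rotation":[0,0,0]}]'
python3 -m crank '[{"grip":0,"slide":[0,0,0],"rotation":[0,0,0]},{"grip":0,"slide":[0,0,0],"rotation":[0,0,0]},{"grip":0,"slide":[0,0,0],"rotation":[0,0,0]},{"grip":0,"slide":[0,0,0],"rotation":[0,0,0]}]' 30
python3 -c "
from h import *
todo(rk(COOL,-16,54,.044),-102)"
```

```text
clock: 8.13
position: [0.5403, -0.1848, 0.0457]
tool_rot: [0.994, -0.106, -0.0, -0.0]
wrist_force: [0.2, 0.3, -0.2]
width: 0.0224
finger_force: 0.0
clock: 8.47
position: [0.5416, -0.1848, 0.0474]
tool_rot: [0.994, -0.106, 0.001, 0.0]
wrist_force: [-0.2, 2.3, 4.8]
width: 0.0077
finger_force: 29.6
tcp [ 0.5416 -0.1848  0.0474] ty -102.14 tx -12.14 tilt [ 0.0028 -0.0008]
slide units total [-0.08  -0.044  0.113]
world yaw change deg 0.14 -> tool z rot units -0.028
```

```bash
python3 -m crank '[{"grip":0,"slide":[0,0,-0.4],"rotation":[0,0,0]},{"grip":0,"slide":[0,0,-0.6],"rotation":[0,0,0]},{"grip":0,"slide":[0,0,0],"rotation":[0,0,0]},{"grip":0,"slide":[0,0,0],"rotation":[0,0,0]},{"grip":0,"slide":[0,0,0],"rotation":[0,0,0]}]'
python3 -c "
from h import *
im=wrist('w4')
cv2.imwrite('pics/w4c.png',cv2.resize(im['pixels'][100:400,200:600],None,fx=2,fy=2,interpolation=cv2.INTER_CUBIC))"
```

```text
clock: 8.88
position: [0.5403, -0.1846, 0.0754]
tool_rot: [0.994, -0.106, 0.0, 0.0]
wrist_force: [0.3, -0.1, -0.7]
width: 0.0074
finger_force: 29.4
```

View pics/w4c.png

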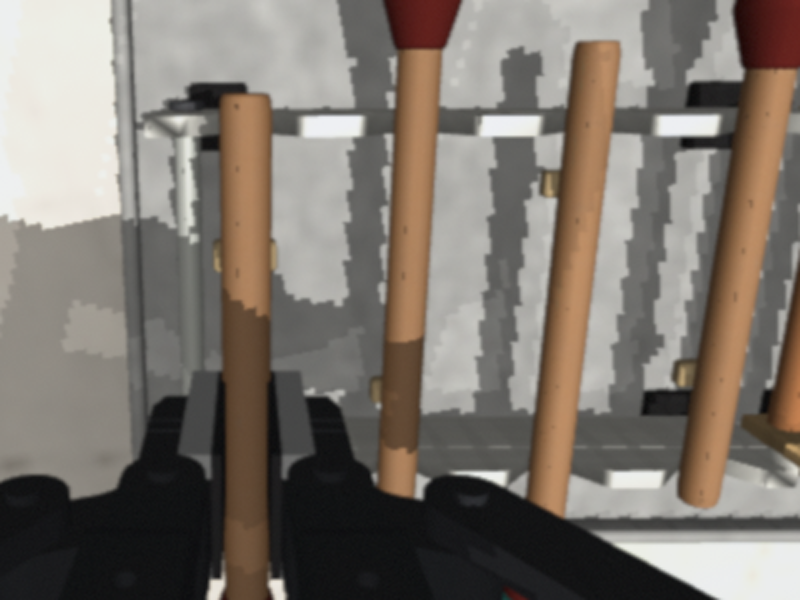

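Picture w4c shows stick a held and raised, its foot visible at crop (245,255), still aligned with the rack. I'll check its pitch from depth and compute the move.

```bash
cat >> h.py <<'E'
def held(n):
    """height profile of the held rod (visible part) along tool axis"""
    im=load(n);hsv=cv2.cvtColor(im["pixels"],cv2.COLOR_BGR2HSV);h,s,v=[c.astype(int) for c in cv2.split(hsv)]
    uv=np.argwhere((h>=5)&(h<17)&(s>85)&(v>30)&(im["depth"]>0))[:,::-1]; D=dep(im,uv,im["T"]);T=im["T"]
    L=(D-T[:3,3])@T[:3,:3]*1000
    k=(abs(L[:,1])<8)&(L[:,2]>2)&(L[:,2]<35)&(L[:,0]>5); L=L[k];D=D[k]
    for a in range(5,100,10):
        q=(L[:,0]>=a)&(L[:,0]<a+10)
        if q.sum()>5: print("toolx",a+5,"top z",(np.percentile(D[q,2],75)*1000).round(1),"below tcp",np.percentile(L[q,2],25).round(1),"lateral",np.median(L[q,1]).round(1))
    print("tail x",np.percentile(L[:,0],99.5).round(1))
E
python3 -c "
from h import *
held('w4'); todo(rk(BENCH,-16,54,.0754),-102)"
```

```text
toolx 10 top z 64.9 below tcp 10.5 lateral -0.7
toolx 20 top z 64.8 below tcp 10.6 lateral -0.7
toolx 30 top z 64.7 below tcp 10.7 lateral -0.7
toolx 40 top z 64.8 below tcp 10.6 lateral -1.1
toolx 50 top z 64.7 below tcp 10.7 lateral -1.1
toolx 60 top z 64.6 below tcp 10.8 lateral -1.1
tail x 62.9
tcp [ 0.5399 -0.1844  0.0748] ty -102.14 tx -12.14 tilt [-0.001   0.0002]
slide units total [-0.007  5.023 -0.02 ]
world yaw change deg 0.14 -> tool z rot units -0.029
```

```bash
python3 -m crank '[{"grip":0,"slide":[0.04,0.6,-0.5],"rotation":[0,0,0]},{"grip":0,"slide":[0,1,0],"rotation":[0,0,0]},{"grip":0,"slide":[0,1,0],"rotation":[0,0,0]},{"grip":0,"slide":[0,1,0],"rotation":[0,0,0]},{"grip":0,"slide":[0,1,0],"rotation":[0,0,0]}]' | head -2
python3 -m crank '[{"grip":0,"slide":[0,0.42,0],"rotation":[0,0,0]},{"grip":0,"slide":[0,0,0.3],"rotation":[0,0,0]},{"grip":0,"slide":[0,0,0.3],"rotation":[0,0,0]},{"grip":0,"slide":[0,0,0],"rotation":[0,0,0]},{"grip":0,"slide":[0,0,0],"rotation":[0,0,0]}]'
python3 -c "
from h import *
todo(rk(BENCH,-14.5,54,.0475),-102)"
```

```text
clock: 9.35
position: [0.5116, -0.3204, 0.0893]
clock: 9.77
position: [0.5092, -0.3297, 0.0703]
tool_rot: [0.994, -0.105, -0.002, -0.001]
wrist_force: [0.2, 0.1, -0.6]
width: 0.0079
finger_force: 29.4
tcp [ 0.5092 -0.3297  0.0703] ty -102.06 tx -12.05 tilt [-0.003   0.0029]
slide units total [0.027 0.074 0.76 ]
world yaw change deg 0.06 -> tool z rot units -0.011
```

```bash
python3 -m crank '[{"grip":0,"slide":[0.03,0.06,0.35],"rotation":[0,0,0]},{"grip":0,"slide":[0,0,0.39],"rotation":[0,0,0]},{"grip":0,"slide":[0,0,0],"rotation":[0,0,0]},{"grip":0,"slide":[0,0,0],"rotation":[0,0,0]}]'
python3 -m crank '[{"grip":0.26,"slide":[0,0,0],"rotation":[0,0,0]},{"grip":0.26,"slide":[0,0,0],"rotation":[0,0,0]},{"grip":0.26,"slide":[0,0,0],"rotation":[0,0,0]},{"grip":0.26,"slide":[0,0,0],"rotation":[0,0,0]}]'
python3 -m crank '[{"grip":0.26,"slide":[0,0,-0.5],"rotation":[0,0,0]},{"grip":0.26,"slide":[0,0,-0.7],"rotation":[0,0,0]},{"grip":0.26,"slide":[0,0,-0.7],"rotation":[0,0,0]},{"grip":0.26,"slide":[0.36,-0.96,0],"rotation":[0,0,0]},{"grip":0.26,"slide":[0.36,-0.97,0],"rotation":[0,0,0]}]' |head -2
python3 -m crank '[{"grip":0.26,"slide":[0.36,-0.97,0],"rotation":[0,0,0]},{"grip":0.26,"slide":[0,-0.97,0],"rotation":[0,0,0]},{"grip":0.26,"slide":[0,0,0],"rotation":[0,0,0]},{"grip":0.26,"slide":[0,0,0],"rotation":[0,0,0]}]'
python3 -c "
from h import *
im=wrist('w5')
todo(rk(COOL,18.3,18,.044),-102)"
```

```text
clock: 10.1
position: [0.5099, -0.333, 0.0489]
tool_rot: [0.994, -0.106, -0.001, -0.001]
wrist_force: [-1.2, -0.5, 0.1]
width: 0.0074
finger_force: 29.4
clock: 10.43
position: [0.5106, -0.334, 0.0507]
tool_rot: [0.994, -0.106, 0.0, 0.0]
wrist_force: [0.3, 0.0, 0.4]
width: 0.0227
finger_force: 0.0
clock: 10.85
position: [0.5449, -0.2833, 0.1102]
clock: 11.18
position: [0.5668, -0.226, 0.1074]
tool_rot: [0.995, -0.104, 0.0, 0.0]
wrist_force: [0.3, -0.1, 0.2]
width: 0.0225
finger_force: 0.0
tcp [ 0.5666 -0.227   0.1075] ty -102.08 tx -12.08 tilt [ 0.0001 -0.0005]
slide units total [-0.044 -0.049  2.116]
world yaw change deg 0.08 -> tool z rot units -0.015
```

View pics/w5.png

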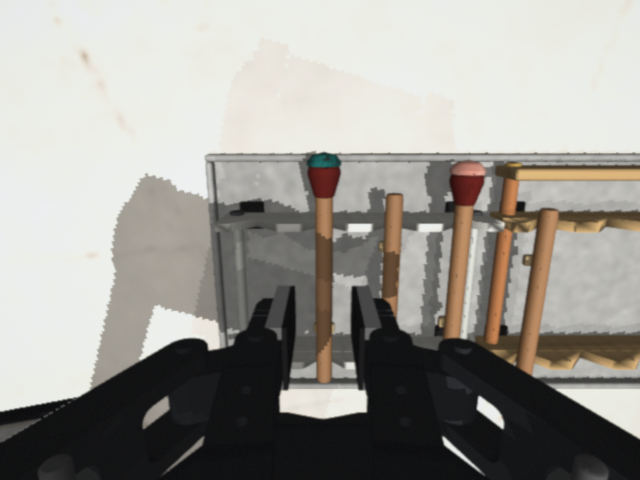

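Picture w5 shows stick a in the bench rack's leftmost notch (rod at x≈540) and stick b (x≈323) between the fingers. I'll grip b and lift.

```bash
python3 -m crank '[{"grip":0.26,"slide":[-0.04,-0.04,0.6],"rotation":[0,0,0]},{"grip":0.26,"slide":[0,0,0.6],"rotation":[0,0,0]},{"grip":0.26,"slide":[0,0,0.5],"rotation":[0,0,0]},{"grip":0.26,"slide":[0,0,0.38],"rotation":[0,0,0]},{"grip":0.26,"slide":[0,0,0],"rotation":[0,0,0]}]' |head -2
python3 -m crank '[{"grip":0,"slide":[0,0,0],"rotation":[0,0,0]},{"grip":0,"slide":[0,0,0],"rotation":[0,0,0]},{"grip":0,"slide":[0,0,0],"rotation":[0,0,0]},{"grip":0,"slide":[0,0,0],"rotation":[0,0,0]}]' 30
python3 -m crank '[{"grip":0,"slide":[0,0,-0.4],"rotation":[0,0,0]},{"grip":0,"slide":[0,0,-0.7],"rotation":[0,0,0]},{"grip":0,"slide":[0,0,-0.7],"rotation":[0,0,0]},{"grip":0,"slide":[0,0,0],"rotation":[0,0,0]},{"grip":0,"slide":[0,0,0],"rotation":[0,0,0]}]'
python3 -c "
from h import *
im=wrist('w6');held('w6')
todo(rk(BENCH,-16,18,.1),-102)"
```

```text
clock: 11.65
position: [0.5633, -0.2259, 0.0418]
clock: 11.98
position: [0.5663, -0.2263, 0.0462]
tool_rot: [0.994, -0.106, 0.001, 0.0]
wrist_force: [-0.6, -0.2, 0.2]
width: 0.0079
finger_force: 29.2
clock: 12.4
position: [0.5671, -0.2265, 0.1019]
tool_rot: [0.994, -0.106, 0.002, 0.001]
wrist_force: [0.6, -0.6, 0.1]
width: 0.0079
finger_force: 29.3
toolx 10 top z 93.9 below tcp 8.1 lateral -0.7
toolx 20 top z 94.0 below tcp 8.0 lateral -0.7
toolx 30 top z 94.0 below tcp 8.0 lateral -0.7
toolx 40 top z 94.0 below tcp 8.0 lateral -0.7
tail x 37.9
tcp [ 0.566 -0.226  0.1  ] ty -102.13 tx -12.13 tilt [ 0.0016 -0.0009]
slide units total [-1.148e+00  5.051e+00  1.000e-03]
world yaw change deg 0.13 -> tool z rot units -0.027
```

```bash
python3 -m crank '[{"grip":0,"slide":[-0.25,0.8,0],"rotation":[0,0,0]},{"grip":0,"slide":[-0.3,1,0],"rotation":[0,0,0]},{"grip":0,"slide":[-0.3,1,0],"rotation":[0,0,0]},{"grip":0,"slide":[-0.3,1,0],"rotation":[0,0,0]},{"grip":0,"slide":[0,1,0],"rotation":[0,0,0]}]' | head -2
for i in 1; do :; done
python3 -m crank '[{"grip":0,"slide":[0,0.25,0],"rotation":[0,0,-0.5]},{"grip":0,"slide":[0,0,0],"rotation":[0,0,-1]},{"grip":0,"slide":[0,0,0],"rotation":[0,0,-1]},{"grip":0,"slide":[0,0,0],"rotation":[0,0,-1]},{"grip":0,"slide":[0,0,0],"rotation":[0,0,-1]}]' | head -2
python3 -m crank '[{"grip":0,"slide":[0,0,0],"rotation":[0,0,-1]},{"grip":0,"slide":[0,0,0],"rotation":[0,0,-1]},{"grip":0,"slide":[0,0,0],"rotation":[0,0,-1]},{"grip":0,"slide":[0,0,0],"rotation":[0,0,-1]},{"grip":0,"slide":[0,0,0],"rotation":[0,0,-1]}]' | head -2
python3 -m crank '[{"grip":0,"slide":[0,0,0],"rotation":[0,0,-1]},{"grip":0,"slide":[0,0,0],"rotation":[0,0,-1]},{"grip":0,"slide":[0,0,0],"rotation":[0,0,-1]},{"grip":0,"slide":[0,0,0],"rotation":[0,0,-1]},{"grip":0,"slide":[0,0,0],"rotation":[0,0,-1]}]' | head -2
python3 -m crank '[{"grip":0,"slide":[0,0,0],"rotation":[0,0,-1]},{"grip":0,"slide":[0,0,0],"rotation":[0,0,-1]},{"grip":0,"slide":[0,0,0],"rotation":[0,0,-1]},{"grip":0,"slide":[0,0,0],"rotation":[0,0,-1]},{"grip":0,"slide":[0,0,0],"rotation":[0,0,-1]}]' | head -2
python3 -m crank '[{"grip":0,"slide":[0,0,0],"rotation":[0,0,-1]},{"grip":0,"slide":[0,0,0],"rotation":[0,0,-1]},{"grip":0,"slide":[0,0,0],"rotation":[0,0,-1]},{"grip":0,"slide":[0,0,0],"rotation":[0,0,-1]},{"grip":0,"slide":[0,0,0],"rotation":[0,0,-1]}]' | head -2
python3 -m crank '[{"grip":0,"slide":[0,0,0],"rotation":[0,0,-1]},{"grip":0,"slide":[0,0,0],"rotation":[0,0,-1]},{"grip":0,"slide":[0,0,0],"rotation":[0,0,-1]},{"grip":0,"slide":[0,0,0],"rotation":[0,0,-1]},{"grip":0,"slide":[0,0,0],"rotation":[0,0,-1]}]' | head -2
python3 -m crank '[{"grip":0,"slide":[0,0,0],"rotation":[0,0,-1]},{"grip":0,"slide":[0,0,0],"rotation":[0,0,-1]},{"grip":0,"slide":[0,0,0],"rotation":[0,0,-0.55]},{"grip":0,"slide":[0,0,0],"rotation":[0,0,0]},{"grip":0,"slide":[0,0,0],"rotation":[0,0,0]}]'
python3 -c "
from h import *
todo(rk(BENCH,-16,18,.0449),78)"
```

```text
clock: 12.87
position: [0.4991, -0.3592, 0.0969]
clock: 13.28
position: [0.499, -0.3661, 0.0971]
clock: 13.7
position: [0.4991, -0.3658, 0.0971]
clock: 14.12
position: [0.4992, -0.3658, 0.0972]
clock: 14.53
position: [0.4992, -0.3658, 0.0971]
clock: 14.95
position: [0.4992, -0.3659, 0.0972]
clock: 15.37
position: [0.4992, -0.3658, 0.0971]
clock: 15.78
position: [0.4994, -0.3661, 0.0976]
tool_rot: [0.275, 0.961, 0.0, -0.001]
wrist_force: [0.0, 0.6, -0.8]
width: 0.0077
finger_force: 29.4
tcp [ 0.4994 -0.3661  0.0976] ty 58.04 tx 148.04 tilt [-0.0016  0.0015]
slide units total [-0.049 -0.004  1.757]
world yaw change deg 19.96 -> tool z rot units -3.993
```

```bash
python3 -m crank '[{"grip":0,"slide":[0,0,0],"rotation":[0,0,-1]},{"grip":0,"slide":[0,0,0],"rotation":[0,0,-1]},{"grip":0,"slide":[0,0,0],"rotation":[0,0,-1]},{"grip":0,"slide":[0,0,0],"rotation":[0,0,-1]},{"grip":0,"slide":[0,0,0],"rotation":[0,0,0]}]' | head -2
python3 -m crank '[{"grip":0,"slide":[0,0,0.4],"rotation":[0,0,0]},{"grip":0,"slide":[0,0,0.4],"rotation":[0,0,0]},{"grip":0,"slide":[0,0,0],"rotation":[0,0,0]},{"grip":0,"slide":[0,0,0],"rotation":[0,0,0]},{"grip":0,"slide":[0,0,0],"rotation":[0,0,0]}]' | head -2
python3 -c "
from h import *
im=wrist('w7');held('w7')
todo(rk(BENCH,-16,18,.0451),78)"
```

```text
clock: 16.2
position: [0.4997, -0.3664, 0.0983]
clock: 16.62
position: [0.4997, -0.3664, 0.0742]
toolx 10 top z 66.0 below tcp 8.2 lateral 0.9
toolx 20 top z 66.0 below tcp 8.2 lateral 0.9
toolx 30 top z 66.0 below tcp 8.2 lateral 0.6
toolx 40 top z 66.0 below tcp 8.2 lateral 0.9
tail x 38.3
tcp [ 0.5    -0.3667  0.0748] ty 78.08 tx 168.08 tilt [-0.      0.0001]
slide units total [-0.016 -0.003  0.99 ]
world yaw change deg -0.08 -> tool z rot units 0.016
```

View pics/w7.png

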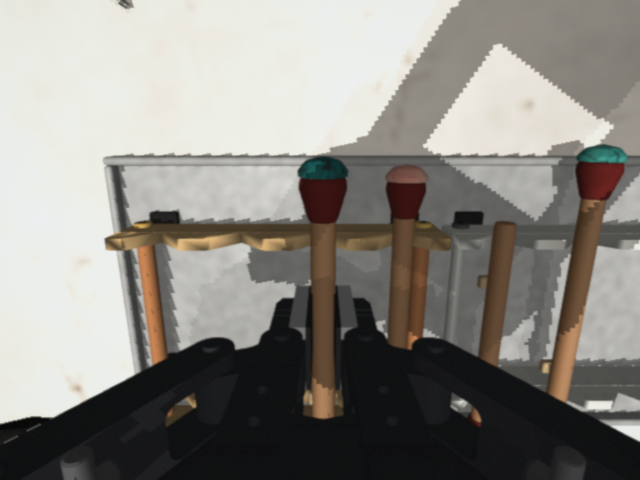

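Picture w7 shows b turned, stone (323,170) towards the robot and above the second notch, with a seated to its left (x≈405). I'll lower and release b, then go to c.

```bash
python3 -m crank '[{"grip":0,"slide":[0,0,0.4],"rotation":[0,0,0]},{"grip":0,"slide":[0,0,0.4],"rotation":[0,0,0]},{"grip":0,"slide":[0,0,0.18],"rotation":[0,0,0]},{"grip":0,"slide":[0,0,0],"rotation":[0,0,0]},{"grip":0,"slide":[0,0,0],"rotation":[0,0,0]}]'
python3 -m crank '[{"grip":0.26,"slide":[0,0,0],"rotation":[0,0,0]},{"grip":0.26,"slide":[0,0,0],"rotation":[0,0,0]},{"grip":0.26,"slide":[0,0,0],"rotation":[0,0,0]},{"grip":0.26,"slide":[0,0,0],"rotation":[0,0,0]}]' | head -2
python3 -m crank '[{"grip":0.26,"slide":[0,0,-0.5],"rotation":[0,0,0]},{"grip":0.26,"slide":[0,0,-0.7],"rotation":[0,0,0]},{"grip":0.26,"slide":[0,0,-0.8],"rotation":[0,0,0]},{"grip":0.26,"slide":[0,0.87,0],"rotation":[0,0,0]},{"grip":0.26,"slide":[0,1,0],"rotation":[0,0,0]}]' |head -2
python3 -m crank '[{"grip":0.26,"slide":[0,1,0],"rotation":[0,0,0]},{"grip":0.26,"slide":[0,1,0],"rotation":[0,0,0]},{"grip":0.26,"slide":[0,0,0],"rotation":[0,0,0]},{"grip":0.26,"slide":[0,0,0],"rotation":[0,0,0]}]' |head -2
python3 -c "
from h import *
im=wrist('w8')
todo(rk(COOL,-16,-18,.0452),78)"
```

```text
clock: 17.08
position: [0.4996, -0.3673, 0.0449]
tool_rot: [0.104, 0.995, -0.001, -0.0]
wrist_force: [-1.3, -2.9, 0.6]
width: 0.0078
finger_force: 29.5
clock: 17.42
position: [0.4999, -0.3662, 0.0451]
clock: 17.83
position: [0.5128, -0.3134, 0.1083]
clock: 18.17
position: [0.5241, -0.2516, 0.1053]
tcp [ 0.524  -0.2526  0.1055] ty 78.19 tx 168.19 tilt [-0.0001 -0.0003]
slide units total [-0.026 -0.02   2.009]
world yaw change deg -0.19 -> tool z rot units 0.037
```

View pics/w8.png

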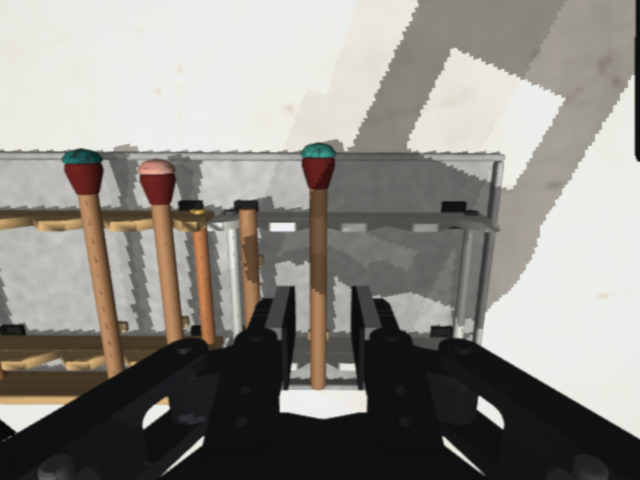

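Picture w8 shows a and b seated in the first two bench notches with stones near (158,180 and 83,170), and c (x≈318) between the fingers. I'll grip c.

```bash
python3 -m crank '[{"grip":0.26,"slide":[-0.02,-0.04,0.6],"rotation":[0,0,0]},{"grip":0.26,"slide":[0,0,0.6],"rotation":[0,0,0]},{"grip":0.26,"slide":[0,0,0.5],"rotation":[0,0,0]},{"grip":0.26,"slide":[0,0,0.3],"rotation":[0,0,0]},{"grip":0.26,"slide":[0,0,0],"rotation":[0,0,0]}]' |head -2
python3 -m crank '[{"grip":0,"slide":[0,0,0],"rotation":[0,0,0]},{"grip":0,"slide":[0,0,0],"rotation":[0,0,0]},{"grip":0,"slide":[0,0,0],"rotation":[0,0,0]},{"grip":0,"slide":[0,0,0],"rotation":[0,0,0]}]' 30
python3 -m crank '[{"grip":0,"slide":[0,0,-0.4],"rotation":[0,0,0]},{"grip":0,"slide":[0,0,-0.7],"rotation":[0,0,0]},{"grip":0,"slide":[0,0,-0.4],"rotation":[0,0,0]},{"grip":0,"slide":[0,0,0],"rotation":[0,0,0]},{"grip":0,"slide":[0,0,0],"rotation":[0,0,0]}]' | head -2
python3 -c "
from h import *
im=wrist('w9');held('w9')
todo(rk(BENCH,-16,-18,.09),78)"
```

```text
clock: 18.63
position: [0.5225, -0.2543, 0.0429]
clock: 18.97
position: [0.525, -0.255, 0.0467]
tool_rot: [0.104, 0.995, -0.001, 0.001]
wrist_force: [0.6, -0.5, -0.5]
width: 0.0078
finger_force: 29.2
clock: 19.38
position: [0.5252, -0.2549, 0.0923]
toolx 10 top z 83.3 below tcp 9.0 lateral 0.9
toolx 20 top z 83.3 below tcp 9.0 lateral 0.9
toolx 30 top z 83.2 below tcp 9.0 lateral 0.9
toolx 40 top z 83.2 below tcp 9.0 lateral 0.9
toolx 60 top z 86.5 below tcp 5.6 lateral 0.9
tail x 42.3
tcp [ 0.5244 -0.2544  0.0909] ty 78.11 tx 168.11 tilt [ 0.0007 -0.0006]
slide units total [ 0.01  -5.032  0.033]
world yaw change deg -0.11 -> tool z rot units 0.023
```

```bash
python3 -m crank '[{"grip":0,"slide":[0,-0.8,0],"rotation":[0,0,0.02]},{"grip":0,"slide":[0,-1,0],"rotation":[0,0,0]},{"grip":0,"slide":[0,-1,0],"rotation":[0,0,0]},{"grip":0,"slide":[0,-1,0],"rotation":[0,0,0]},{"grip":0,"slide":[0,-0.8,0],"rotation":[0,0,0]}]' | head -2
python3 -m crank '[{"grip":0,"slide":[0,-0.43,0],"rotation":[0,0,0]},{"grip":0,"slide":[0,0,0.4],"rotation":[0,0,0]},{"grip":0,"slide":[0,0,0.4],"rotation":[0,0,0]},{"grip":0,"slide":[0,0,0],"rotation":[0,0,0]},{"grip":0,"slide":[0,0,0],"rotation":[0,0,0]}]' | head -2
python3 -c "
from h import *
todo(rk(BENCH,-16,-18,.0461),78)"
```

```text
clock: 19.85
position: [0.4944, -0.3906, 0.089]
clock: 20.27
position: [0.4921, -0.3992, 0.0636]
tcp [ 0.4921 -0.3992  0.0636] ty 78.09 tx 168.09 tilt [-0.0035  0.004 ]
slide units total [-0.052 -0.089  0.583]
world yaw change deg -0.09 -> tool z rot units 0.019
```

```bash
python3 -m crank '[{"grip":0,"slide":[0,-0.04,0.4],"rotation":[0,0,0]},{"grip":0,"slide":[0,0,0.23],"rotation":[0,0,0]},{"grip":0,"slide":[0,0,0],"rotation":[0,0,0]},{"grip":0,"slide":[0,0,0],"rotation":[0,0,0]}]'
python3 -m crank '[{"grip":0.26,"slide":[0,0,0],"rotation":[0,0,0]},{"grip":0.26,"slide":[0,0,0],"rotation":[0,0,0]},{"grip":0.26,"slide":[0,0,0],"rotation":[0,0,0]},{"grip":0.26,"slide":[0,0,0],"rotation":[0,0,0]}]' | head -2
python3 -m crank '[{"grip":0.26,"slide":[0,0,-0.5],"rotation":[0,0,0]},{"grip":0.26,"slide":[0,0,-0.7],"rotation":[0,0,0]},{"grip":0.26,"slide":[0,0,-0.8],"rotation":[0,0,0]},{"grip":0.26,"slide":[-0.28,0.9,0],"rotation":[0,0,0]},{"grip":0.26,"slide":[-0.28,1,0],"rotation":[0,0,0]}]' |head -2
python3 -m crank '[{"grip":0.26,"slide":[-0.28,1,0],"rotation":[0,0,0]},{"grip":0.26,"slide":[-0.28,1,0],"rotation":[0,0,0]},{"grip":0.26,"slide":[0,0,0],"rotation":[0,0,0]},{"grip":0.26,"slide":[0,0,0],"rotation":[0,0,0]}]' |head -2
python3 -c "
from h import *
im=wrist('w10')
todo(rk(COOL,18.3,-54,.0455),78)"
```

```text
clock: 20.6
position: [0.4926, -0.4025, 0.047]
tool_rot: [0.104, 0.995, 0.0, -0.0]
wrist_force: [-0.6, -0.0, -0.5]
width: 0.0076
finger_force: 29.4
clock: 20.93
position: [0.4928, -0.4032, 0.0479]
clock: 21.35
position: [0.5224, -0.3531, 0.1122]
clock: 21.68
position: [0.5507, -0.2946, 0.1089]
tcp [ 0.5503 -0.2956  0.1087] ty 78.08 tx 168.08 tilt [ 0.0008 -0.0012]
slide units total [-1.100e-02  1.000e-03  2.108e+00]
world yaw change deg -0.08 -> tool z rot units 0.017
```

View pics/w10.png

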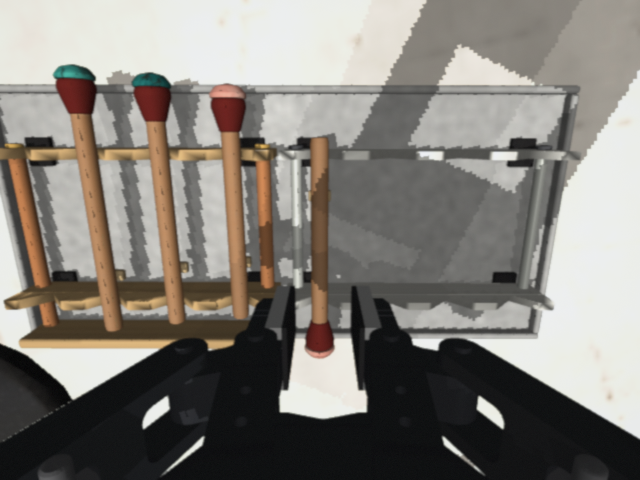

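Picture w10 shows a, b and c seated in order with stones near. d (x≈319, stone at the far side, 318,345) lies between the fingers. I'll grip d.

```bash
python3 -m crank '[{"grip":0.26,"slide":[0,-0.03,0.6],"rotation":[0,0,0]},{"grip":0.26,"slide":[0,0,0.6],"rotation":[0,0,0]},{"grip":0.26,"slide":[0,0,0.5],"rotation":[0,0,0]},{"grip":0.26,"slide":[0,0,0.35],"rotation":[0,0,0]},{"grip":0.26,"slide":[0,0,0],"rotation":[0,0,0]}]' |head -2
python3 -m crank '[{"grip":0,"slide":[0,0,0],"rotation":[0,0,0]},{"grip":0,"slide":[0,0,0],"rotation":[0,0,0]},{"grip":0,"slide":[0,0,0],"rotation":[0,0,0]},{"grip":0,"slide":[0,0,0],"rotation":[0,0,0]}]' 30
python3 -m crank '[{"grip":0,"slide":[0,0,-0.4],"rotation":[0,0,0]},{"grip":0,"slide":[0,0,-0.7],"rotation":[0,0,0]},{"grip":0,"slide":[0,0,-0.7],"rotation":[0,0,0]},{"grip":0,"slide":[0,0,0],"rotation":[0,0,0]},{"grip":0,"slide":[0,0,0],"rotation":[0,0,0]}]' | head -2
python3 -c "
from h import *
im=wrist('w11');held('w11')
todo(rk(BENCH,-16,-54,.1),78)"
```

```text
clock: 22.15
position: [0.5475, -0.2961, 0.0429]
clock: 22.48
position: [0.5504, -0.2971, 0.0473]
tool_rot: [0.104, 0.995, -0.001, 0.001]
wrist_force: [-0.2, 0.1, 0.2]
width: 0.0076
finger_force: 29.2
clock: 22.9
position: [0.5511, -0.2975, 0.1032]
toolx 10 top z 93.9 below tcp 9.2 lateral 0.9
toolx 20 top z 93.9 below tcp 9.2 lateral 0.9
toolx 30 top z 93.8 below tcp 9.2 lateral 0.9
toolx 40 top z 93.8 below tcp 9.2 lateral 0.9
toolx 50 top z 93.7 below tcp 9.2 lateral 0.9
toolx 60 top z 93.6 below tcp 9.2 lateral 0.6
tail x 64.3
tcp [ 0.5501 -0.2968  0.1013] ty 78.02 tx 168.02 tilt [ 0.0016 -0.0011]
slide units total [ 1.134 -5.029  0.044]
world yaw change deg -0.02 -> tool z rot units 0.003
```

```bash
python3 -m crank '[{"grip":0,"slide":[0.2,-0.8,0],"rotation":[0,0,0]},{"grip":0,"slide":[0.3,-1,0],"rotation":[0,0,0]},{"grip":0,"slide":[0.3,-1,0],"rotation":[0,0,0]},{"grip":0,"slide":[0.3,-1,0],"rotation":[0,0,0]},{"grip":0,"slide":[0,-1,0],"rotation":[0,0,0]}]' | head -2
python3 -m crank '[{"grip":0,"slide":[0,-0.23,0],"rotation":[0,0,0]},{"grip":0,"slide":[0,0,0],"rotation":[0,0,1]},{"grip":0,"slide":[0,0,0],"rotation":[0,0,1]},{"grip":0,"slide":[0,0,0],"rotation":[0,0,1]},{"grip":0,"slide":[0,0,0],"rotation":[0,0,1]}]' | head -2
python3 -m crank '[{"grip":0,"slide":[0,0,0],"rotation":[0,0,1]},{"grip":0,"slide":[0,0,0],"rotation":[0,0,1]},{"grip":0,"slide":[0,0,0],"rotation":[0,0,1]},{"grip":0,"slide":[0,0,0],"rotation":[0,0,1]},{"grip":0,"slide":[0,0,0],"rotation":[0,0,1]}]' | head -2
python3 -m crank '[{"grip":0,"slide":[0,0,0],"rotation":[0,0,1]},{"grip":0,"slide":[0,0,0],"rotation":[0,0,1]},{"grip":0,"slide":[0,0,0],"rotation":[0,0,1]},{"grip":0,"slide":[0,0,0],"rotation":[0,0,1]},{"grip":0,"slide":[0,0,0],"rotation":[0,0,1]}]' | head -2
python3 -m crank '[{"grip":0,"slide":[0,0,0],"rotation":[0,0,1]},{"grip":0,"slide":[0,0,0],"rotation":[0,0,1]},{"grip":0,"slide":[0,0,0],"rotation":[0,0,1]},{"grip":0,"slide":[0,0,0],"rotation":[0,0,1]},{"grip":0,"slide":[0,0,0],"rotation":[0,0,1]}]' | head -2
python3 -m crank '[{"grip":0,"slide":[0,0,0],"rotation":[0,0,1]},{"grip":0,"slide":[0,0,0],"rotation":[0,0,1]},{"grip":0,"slide":[0,0,0],"rotation":[0,0,1]},{"grip":0,"slide":[0,0,0],"rotation":[0,0,1]},{"grip":0,"slide":[0,0,0],"rotation":[0,0,1]}]' | head -2
python3 -m crank '[{"grip":0,"slide":[0,0,0],"rotation":[0,0,1]},{"grip":0,"slide":[0,0,0],"rotation":[0,0,1]},{"grip":0,"slide":[0,0,0],"rotation":[0,0,1]},{"grip":0,"slide":[0,0,0],"rotation":[0,0,1]},{"grip":0,"slide":[0,0,0],"rotation":[0,0,1]}]' | head -2
python3 -m crank '[{"grip":0,"slide":[0,0,0],"rotation":[0,0,1]},{"grip":0,"slide":[0,0,0],"rotation":[0,0,1]},{"grip":0,"slide":[0,0,0],"rotation":[0,0,1]},{"grip":0,"slide":[0,0,0],"rotation":[0,0,1]},{"grip":0,"slide":[0,0,0],"rotation":[0,0,1]}]' | head -2
python3 -m crank '[{"grip":0,"slide":[0,0,0],"rotation":[0,0,1]},{"grip":0,"slide":[0,0,0],"rotation":[0,0,1]},{"grip":0,"slide":[0,0,0.4],"rotation":[0,0,0]},{"grip":0,"slide":[0,0,0.4],"rotation":[0,0,0]},{"grip":0,"slide":[0,0,0],"rotation":[0,0,0]}]' | head -2
python3 -m crank '[{"grip":0,"slide":[0,0,0],"rotation":[0,0,0]},{"grip":0,"slide":[0,0,0],"rotation":[0,0,0]}]'
python3 -c "
from h import *
im=wrist('w12');held('w12')
todo(rk(BENCH,-15,-54,.0463),-102)"
```

```text
clock: 23.37
position: [0.4852, -0.4305, 0.0981]
clock: 23.78
position: [0.4855, -0.4363, 0.0984]
clock: 24.2
position: [0.4857, -0.4361, 0.0985]
clock: 24.62
position: [0.4857, -0.4361, 0.0985]
clock: 25.03
position: [0.4857, -0.4361, 0.0985]
clock: 25.45
position: [0.4857, -0.4361, 0.0985]
clock: 25.87
position: [0.4857, -0.4361, 0.0985]
clock: 26.28
position: [0.4857, -0.4361, 0.0985]
clock: 26.7
position: [0.4842, -0.4348, 0.0711]
clock: 26.87
position: [0.4858, -0.4368, 0.0751]
tool_rot: [0.995, -0.104, -0.001, -0.001]
wrist_force: [-0.5, -0.6, -0.9]
width: 0.0082
finger_force: 29.4
toolx 10 top z 66.1 below tcp 9.1 lateral -0.7
toolx 20 top z 66.0 below tcp 9.1 lateral -0.7
toolx 30 top z 66.0 below tcp 9.1 lateral -0.7
toolx 40 top z 65.9 below tcp 9.2 lateral -0.7
toolx 50 top z 66.0 below tcp 9.1 lateral -0.7
toolx 60 top z 65.8 below tcp 9.2 lateral -0.6
tail x 64.0
tcp [ 0.4861 -0.4373  0.0759] ty -101.95 tx -11.95 tilt [-0.0002  0.0002]
slide units total [0.016 0.005 0.986]
world yaw change deg -0.05 -> tool z rot units 0.009
```

View pics/w12.png

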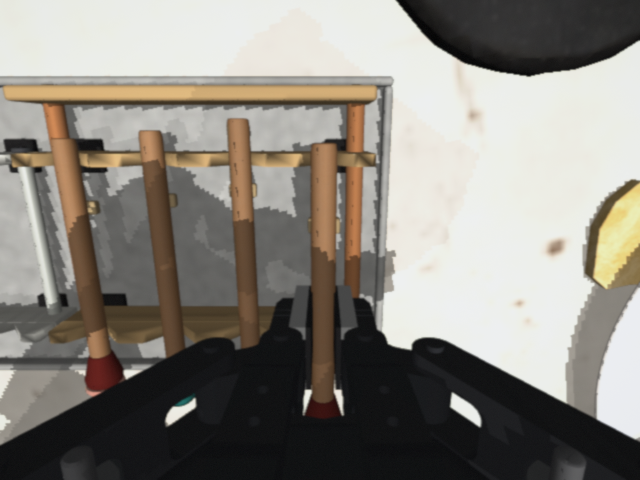

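Picture w12, from the far side, shows a, b and c seated and d (x≈323) over the last notch with its tail towards the fence. I'll lower and release it, back off, and check.

```bash
python3 -m crank '[{"grip":0,"slide":[0,0,0.4],"rotation":[0,0,0]},{"grip":0,"slide":[0,0,0.4],"rotation":[0,0,0]},{"grip":0,"slide":[0,0,0.17],"rotation":[0,0,0]},{"grip":0,"slide":[0,0,0],"rotation":[0,0,0]},{"grip":0,"slide":[0,0,0],"rotation":[0,0,0]}]'
python3 -m crank '[{"grip":0.26,"slide":[0,0,0],"rotation":[0,0,0]},{"grip":0.26,"slide":[0,0,0],"rotation":[0,0,0]},{"grip":0.26,"slide":[0,0,0],"rotation":[0,0,0]},{"grip":0.26,"slide":[0,0,0],"rotation":[0,0,0]}]' | head -2
python3 -m crank '[{"grip":0.26,"slide":[0,0,-0.5],"rotation":[0,0,0]},{"grip":0.26,"slide":[0,0,-0.7],"rotation":[0,0,0]},{"grip":0.26,"slide":[0,0,-1],"rotation":[0,0,0]},{"grip":0.26,"slide":[-0.6,0,-1],"rotation":[0,0,0]},{"grip":0.26,"slide":[-1,-0.3,-0.9],"rotation":[0,0,0]}]' |head -2
python3 -m crank '[{"grip":0.26,"slide":[-1,-0.7,-0.7],"rotation":[0,0,0]},{"grip":0.26,"slide":[-0.6,-0.7,-0.5],"rotation":[0,0,0]},{"grip":0.26,"slide":[0,0,0],"rotation":[0,0,0]},{"grip":0.26,"slide":[0,0,0],"rotation":[0,0,0]},{"grip":0.26,"slide":[0,0,0],"rotation":[0,0,0]}]'
cat > check.py <<'E'
from h import *
im=wrist("w13"); cv2.imwrite("pics/w13v.png",im["pixels"])
hsv=cv2.cvtColor(im["pixels"],cv2.COLOR_BGR2HSV);h,s,v=[c.astype(int) for c in cv2.split(hsv)]
uv=np.argwhere(((h<17)|(h>172))&(s>85)&(v>25)&(im["depth"]>0))[:,::-1];D=dep(im,uv,im["T"])
c=D[:,:2]-BENCH; L=np.c_[c@EX,c@EY,D[:,2]]*1000
for y in (54,18,-18,-54):
    k=(abs(L[:,1]-y)<11)&(L[:,2]>27)&(L[:,2]<60)
    print(y,[(x,np.percentile(L[k&(abs(L[:,0]-x)<5),2],80).round(1),np.median(L[k&(abs(L[:,0]-x)<5),1]).round(1)) for x in range(-85,70,10) if (k&(abs(L[:,0]-x)<5)).sum()>5],"x range",np.percentile(L[k,0],[.5,99.5]).round(1))
E
python3 check.py
```

```text
clock: 27.33
position: [0.4857, -0.4376, 0.0463]
tool_rot: [0.995, -0.105, -0.0, 0.0]
wrist_force: [-0.3, -1.7, 0.5]
width: 0.0076
finger_force: 29.5
clock: 27.67
position: [0.486, -0.4369, 0.0467]
clock: 28.08
position: [0.4422, -0.42, 0.1737]
clock: 28.5
position: [0.4033, -0.368, 0.2064]
tool_rot: [0.995, -0.104, 0.0, 0.001]
wrist_force: [0.1, 0.1, -0.1]
width: 0.0219
finger_force: 0.0
54 [(-75, np.float64(38.8), np.float64(52.0)), (-65, np.float64(40.3), np.float64(52.3)), (-55, np.float64(39.1), np.float64(52.8)), (-45, np.float64(36.9), np.float64(53.1)), (-35, np.float64(36.9), np.float64(53.3)), (-25, np.float64(37.0), np.float64(53.3)), (-15, np.float64(36.8), np.float64(53.2)), (-5, np.float64(36.8), np.float64(53.2)), (5, np.float64(36.9), np.float64(53.2)), (15, np.float64(36.7), np.float64(53.3)), (25, np.float64(36.8), np.float64(53.5)), (35, np.float64(36.8), np.float64(53.4)), (45, np.float64(36.5), np.float64(52.7))] x range [-70.1  41.8]
18 [(-65, np.float64(40.1), np.float64(17.7)), (-55, np.float64(37.7), np.float64(17.7)), (-45, np.float64(37.1), np.float64(17.6)
[... 888 characters left out ...]
 (35, np.float64(36.8), np.float64(-17.5)), (45, np.float64(36.3), np.float64(-17.4))] x range [-72.9  41.8]
-54 [(-75, np.float64(39.1), np.float64(-53.0)), (-65, np.float64(40.5), np.float64(-53.1)), (-55, np.float64(38.9), np.float64(-53.1)), (-45, np.float64(36.8), np.float64(-53.3)), (-35, np.float64(36.7), np.float64(-53.5)), (-25, np.float64(37.0), np.float64(-53.4)), (-15, np.float64(36.9), np.float64(-53.4)), (-5, np.float64(36.8), np.float64(-53.5)), (5, np.float64(36.9), np.float64(-53.5)), (15, np.float64(36.7), np.float64(-53.4)), (25, np.float64(36.8), np.float64(-53.4)), (35, np.float64(36.8), np.float64(-53.1)), (45, np.float64(36.6), np.float64(-53.3))] x range [-70.8  41.7]
```

View pics/w13v.png

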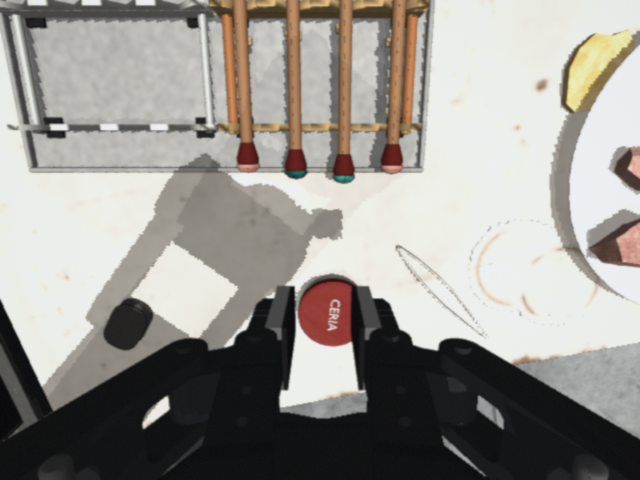

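Picture w13 shows all four sticks in the bench notches in the order pink, teal, teal, pink, stones near (y≈160–178). The loupe (128,323) and tin (332,312) are untouched. The rod tops are at 36.8 mm at both rails, so every stick is level and seated.

```bash
python3 -c "
from rig import bot
print(bot.job_done())"
```

```text
the job is handed in; nothing more can be done
None
```

All four dop sticks now lie level in the bench rack in the same left-to-right order, stones towards the robot and tails towards the fence; I handed the job in with the clock at about 28.5 s, and the loupe and tin were not touched.

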